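# Set the nested lids on the soup pot and lift the cover off the lid

### The arm

A 7-joint arm with a two-finger parallel gripper is mounted at the origin on the work surface; the furniture and walls round the work are solid. World frame = base frame: x ahead of the robot, y to its left, z up, the work surface at z = 0. Lengths are in m, angles in rad, forces in N, time in s.
With the tool pointing down it reaches from about 0.4 to 0.85 m from the base axis. Payload 6.9 kg.
Tool frame: the origin (TCP) lies midway between the tips of the shut fingers; the grasp point (between the pads) lies behind it (ctrl.pinch_z is the z of the grasp point in the tool frame, in m); z points along the fingers, y is the line along which they close (so a half turn about z gives the same grasp; the last joint's range is limited). The gripper opens to 85 mm and grips with 20 to 120 N. Pads are 22 mm wide; open, the fingers measure 114 mm over their backs; the gripper's body (76 mm by 85 mm) begins 54 mm behind the grasp point. The pads swing forward as they close: fully open they stand 13 mm farther back than shut.
Start: joints at [1.264, 0.507, -0.238, 1.5, 0.126, 1.149, -0.155], TCP at [0.251, -0.573, 0.231] pointing down, gripper open.
Joint ranges: [-3.08, 3.08], [-0.24, 2.05], [-1.43, 1.35], [0, 2.5], [-1.52, 4.66], [0.17, 1.96], [-2.89, 2.89]. Speed limits (rad/s): [2.39, 2.39, 3.14, 3.14, 3.14, 3.14, 3.14].

### API

Orientations are given as a unit quaternion [w, x, y, z].
In Python, from station import ctrl, get_state, vision, ticket, models gives the robot as it stands. Calls block until the motion is done:
- ctrl.movep(position, orientation): joint-space move of the TCP to a pose.
- ctrl.movel(position, frame=None, max_speed=0.15): straight line of the TCP; frame=None keeps the orientation; max_speed is the mean speed in m/s.
- ctrl.set_joints(angles): joint-space move.
- ctrl.ungrasp() and ctrl.close_gripper(force=None): open the fingers fully, or close them until they stop; force is the grip in N (None keeps the last).
- ctrl.pause(seconds).
- ctrl.ik(position, orientation): joint angles nearest the present ones, or None.
- get_state(): the state.
- vision.grab_frame(name): name is "scene" or "top" or "wrist"; returns (picture, depth): 400x640x3 uint8, blue, green, red; 400x640 float32, m along the optical axis (not along the pixel's ray), 0 where there is no reading.
- vision.camera_info(name): a dict with "mtx" (3x3 intrinsics, pixels), "R" (3x3) and "t" (3): a world point X has camera coordinates R X + t; the wrist camera has in their place "hand_eye" (4x4, takes a point from camera to tool coordinates, whose origin is the TCP and whose axes are the flange's). Camera axes: x right, y down, z forward; pixel columns grow to the right and rows downward; lengths in m; the calibration is good to about 2 mm. A picture is of the moment at which its call begins: read the wrist's pose just before it. camera_info takes no time and is no camera call.
A pose or a line that the arm cannot do raises ctrl.Unreachable and nothing moves.
- ticket.close_job(): hands the job in; it is judged then, once.
Trained networks look in the newest picture that a camera, given by its name, has taken for a name from the list of things; names that differ only in an ending like _2 or _b are one class to them, and where a whole thing is asked for, a point or a joint stands for the part that bears it (a point fixed in the world has none). Each returns a list of dicts, best first, with "p" (0 to 1); they miss things now and then, are a little off and sometimes report something else, mostly with a low value. They report only what shows in the picture. A call takes as long as a camera call.
- models.recognise(camera, target): "point" ([column, row] in pixels, amid what is visible of it).
- models.masks_of(camera, target): "mask" (400x640 bool, what is visible of it) and "point" ([column, row] in pixels, amid what is visible of it).
The state is a dict: "time": time; "qpos": joint angles; "qd": joint speeds; "tau": joint torques, N m; "tcp_pos": TCP position; "eef_rot": TCP orientation; "contact_force": force on the tool from outside, world axes, zero at the start; "wrist_torque": the same for the moment, N m; "width": finger opening in m; "gripper_force": force on a finger pad.
Only numpy, scipy, OpenCV 4.12 (cv2) and the standard library are available. Lean on these libraries where they do the work, as an engineer would, in place of code of your own. Each camera call takes 0.05 s, during which the arm holds its last target. There are 200 camera calls.

### The job

The steel lid of the little soup pot has come to the table on a round wooden rest, nested under its dark wooden keep-warm cover, whose collar the lid's brass knob sticks up through. Carry lid and cover together by the brass knob and lower them (do not drop them) onto the pot until the lid is fully home, and let go of the knob; then take the cover alone by its collar, lift it straight off so that the lid stays home in the pot, and finish while still holding the cover roughly level in the gripper, its lower edge higher than the tip of the knob and touching nothing else. Do not shift or tip the pot; leave the wine glass, tumbler and pepper mill where they stand.

Things in the scene. Friction and masses are not known exactly. Their poses are not given: they have to be found in the camera images.
- pot: Blue round stoneware pot, loose, about 1.5 kg, empty, open at the top: 99 mm outside diameter, 70 mm high, bore 90 mm diameter; two small ear handles on its +y and -y sides (130 mm over the ears, below 52 mm height). Origin at the centre of its underside, z up. The lid's plug goes 12 mm down into the bore (about 3 mm play all round) and its flange rests on the rim.
- lid_rest: Round wooden lid rest fixed to the table, 100 mm diameter, 8 mm high; origin at the centre of its underside. At the start the nested lids stand on it, centred to a few mm.
- lid: Inner steel lid, loose, about 0.3 kg, axes as lid_c; origin at the centre of its plug's underside, 39 mm below lid_c. Lifting its knob lifts lid and cover together; the cover nested on it hides the flange. With the cover nested, only the top 26 mm of the knob stand free above the collar (lid_c +13 to +39 mm): grip it there.
- lid_c (a point): Point on the inner lid's axis, half-way up its 78 mm height, z up. Along z from here: plug (83 mm diameter, tapered foot) -39 to -27 mm, flange (98 mm diameter) -27 to -21, brass knob (plain round post, 18 mm diameter) -21 to +39. On the rest it is 47 mm above the table; with the lid fully home, 97 mm above the pot's underside.
- cover: Outer dark wooden cover, loose, about 0.22 kg, axes as cover_c; origin at the centre of its lower edge, 22 mm below cover_c. It lies loose on the lid's flange on four small rubber dots, held by its weight alone, and comes off straight up; nested, cover_c is 9 mm below lid_c.
- cover_c (a point): Point on the cover's axis, half-way up its 44 mm height, z up. Along z from here: skirt and top (118 mm diameter) -22 to -7 mm, step (76 mm diameter) -7 to -2, pale wooden collar -2 to +22: round, 40 mm outside diameter, with a 23 mm bore that the knob passes through with 2.5 mm play. Grip the cover by this collar.
- wine_glass: Clear wine glass, 82 mm diameter, 208 mm tall, loose, standing beyond the work; origin at the centre of its foot. Leave it.
- tumbler: Clear stemless tumbler, 73 mm diameter, 88 mm tall, loose, beyond the work; origin at the centre of its foot. Leave it.
- mill: Brown wooden pepper mill, 57 mm diameter, 191 mm tall, loose, beyond the work on the left; origin at the centre of its foot. Leave it.

How it is judged:
On the way, in this order (a step that is already met when the one before it is completed fails the run):
1. lid and cover, still nested, are carried together clear of the rest (height (world z) of lid_c above 0.08 m and z of cover_c in the frame of lid_c between -0.013 and -0.005 m and horizontal distance between cover_c and lid_c below 0.006 m and contact force between the fingers and lid above 0.5 N), for 0.2 s.
2. the lid is fully home in the pot with the cover still nested on it, and the knob has been let go (horizontal distance between lid_c and pot below 0.008 m and z of lid_c in the frame of pot between 0.092 and 0.101 m and angle between lid_c's own z axis and vertical below 0.06 rad and z of cover_c in the frame of lid_c between -0.013 and -0.005 m and horizontal distance between cover_c and lid_c below 0.006 m and contact force between the fingers and lid below 0.2 N), for 0.2 s.
At the end, for the whole second after the job is handed in: Cover held still in the fingers, tilt < 0.35 rad, cover_c > 158 mm above the pot's underside, touching nothing else; lid untouched and home (lid_c 92 to 101 mm above the pot's underside, within 8 mm of its axis, tilt < 0.06 rad); pot upright; pot and bystanders within 30 mm of their start (horizontal distance between lid_c and pot below 0.008 m and z of lid_c in the frame of pot between 0.092 and 0.101 m and angle between each of lid_c, pot's own z axis and vertical below 0.06 rad and contact force between the fingers and lid below 0.2 N and z of cover_c in the frame of pot above 0.158 m and angle between cover_c's own z axis and vertical below 0.35 rad and contact force between the fingers and cover above 1 N and contact force between cover and lid below 0.1 N and contact force between cover and pot below 0.1 N and contact force between cover and lid_rest below 0.1 N and contact force between cover and wine_glass below 0.1 N and contact force between cover and tumbler below 0.1 N and contact force between cover and mill below 0.1 N and linear speed of cover below 0.03 m/s and distance of each of pot, wine_glass, tumbler, mill from where it was at the start of the episode below 0.03 m); the arm keeps its last pose, push and grip.
It fails at once if the cover comes more than 10 mm off the lid (or falls off it) while the lid is not home in the pot ((z of cover_c in the frame of lid_c above 0.001 m or z of cover_c in the frame of lid_c below -0.02 m or horizontal distance between cover_c and lid_c above 0.03 m) and not (horizontal distance between lid_c and pot below 0.008 m and z of lid_c in the frame of pot between 0.092 and 0.101 m and angle between lid_c's own z axis and vertical below 0.06 rad)).
It fails at once if the lid is dropped: out of the fingers while more than 10 mm above its seat height (z of lid_c in the frame of pot above 0.107 m and contact force between the fingers and lid below 0.02 N).
It fails at once if the pot is shifted more than 30 mm or tipped (distance of pot from where it was at the start of the episode above 0.03 m or angle between pot's own z axis and vertical above 0.2 rad).
It fails at once if a bystander is knocked (distance of any of wine_glass, tumbler, mill from where it was at the start of the episode above 0.03 m or angle between any of wine_glass, tumbler, mill's own z axis and vertical above 0.3 rad).
It also fails if it takes over 46 s, if anything falls off the work surface, if the arm or the gripper's body presses on something with over 40 N, if the wrist force passes 120 N, or if a joint passes its speed limit or range.

## Working session

There is one attempt and no reset: what is moved stays moved. The work goes in short steps, each a Python script; the robot and the scene stay as the last script left them, time stands still between calls to the robot, and variables do not carry over. Pictures are saved under pics/ and viewed, at most 10 in all, crops included, and the job is handed in when it is done.

```bash
mkdir -p pics; ls
cat > h.py <<'E'
import numpy as np, cv2
from station import ctrl, get_state, vision, ticket, models
def cloud(cam, depth, mask=None):
    ci=vision.camera_info(cam); K=np.array(ci["mtx"])
    m=depth>0
    if mask is not None: m&=mask
    v,u=np.nonzero(m); z=depth[v,u]
    P=np.c_[(u-K[0,2])/K[0,0]*z,(v-K[1,2])/K[1,1]*z,z]
    return (P-np.array(ci["t"]))@np.array(ci["R"]),u,v   # R^T (P-t)
E
python3 - <<'E'
from h import *
s=get_state(); print({k:np.round(v,3) for k,v in s.items()}, ctrl.pinch_z)
ims=[]
for c in("scene","top"):
    im,d=vision.grab_frame(c); ims.append(im)
    ci=vision.camera_info(c); print(c,-np.array(ci["R"]).T@np.array(ci["t"]))
    for t in("pot","lid_rest","lid","cover","wine_glass","tumbler","mill"):
        r=models.masks_of(c,t)
        for q in r[:1]:
            P,u,v=cloud(c,d,q["mask"]); 
            if len(P): print(c,t,round(q["p"],2),np.round(q["point"]),len(P),np.round(np.percentile(P,[2,50,98],axis=0),3).tolist())
cv2.imwrite("pics/a.png",cv2.resize(np.vstack(ims),(480*1,600)))
E
```

```text
pics
{'time': np.float64(0.0), 'qpos': array([ 1.264,  0.508, -0.238,  1.501,  0.126,  1.149, -0.155]), 'qd': array([-0.002,  0.001, -0.001,  0.001,  0.002, -0.001,  0.001]), 'tau': array([-1.0000e-03, -6.2060e+01, -2.1870e+00, -2.4966e+01,  1.3000e-02,
        1.2000e-02,  0.0000e+00]), 'tcp_pos': array([ 0.25 , -0.572,  0.23 ]), 'eef_rot': array([-0.001,  0.979,  0.205, -0.   ]), 'contact_force': array([ 0.539, -0.02 ,  0.447]), 'wrist_torque': array([-0.013,  0.04 ,  0.002]), 'gripper_force': np.float64(0.0), 'width': np.float64(0.085)} -0.0187
scene [-0.06307734  0.69781251  0.56128276]
scene pot 0.82 [407. 195.] 1575 [[0.499, -0.245, 0.007], [0.538, -0.177, 0.046], [0.593, -0.138, 0.069]]
scene lid_rest 0.54 [278. 277.] 64 [[0.52, 0.189, -0.001], [0.533, 0.208, 0.003], [0.552, 0.22, 0.007]]
scene lid 0.48 [283. 236.] 145 [[0.556, 0.17, 0.057], [0.561, 0.18, 0.073], [0.57, 0.184, 0.086]]
scene cover 0.71 [282. 258.] 1920 [[0.509, 0.125, 0.002], [0.549, 0.191, 0.03], [0.621, 0.232, 0.059]]
scene wine_glass 0.76 [260. 156.] 2077 [[0.727, -0.228, -0.148], [0.748, 0.08, 0.149], [1.21
[... 284 characters left out ...]
. 241.] 1726 [[0.504, -0.254, 0.002], [0.55, -0.208, 0.014], [0.593, -0.14, 0.071]]
top lid_rest 0.49 [270. 231.] 67 [[0.558, 0.167, 0.026], [0.564, 0.174, 0.085], [0.574, 0.184, 0.089]]
top lid 0.32 [428. 241.] 1582 [[0.506, -0.251, 0.004], [0.55, -0.207, 0.011], [0.592, -0.142, 0.071]]
top cover 0.7 [278. 232.] 1792 [[0.514, 0.123, 0.025], [0.564, 0.173, 0.032], [0.619, 0.229, 0.061]]
top wine_glass 0.81 [320. 143.] 1439 [[0.728, 0.034, -0.0], [0.761, 0.069, 0.135], [0.805, 0.104, 0.207]]
top tumbler 0.75 [374. 156.] 745 [[0.727, -0.115, 0.006], [0.766, -0.085, 0.036], [0.796, -0.048, 0.088]]
top mill 0.58 [193. 188.] 883 [[0.645, 0.332, 0.011], [0.663, 0.346, 0.133], [0.692, 0.375, 0.19]]
```

```bash
cat >> h.py <<'E'
def circ(P,r):
    from scipy.optimize import least_squares
    c0=(P[:,:2].min(0)+P[:,:2].max(0))/2
    s=least_squares(lambda c:np.hypot(*(P[:,:2]-c).T)-r,c0,loss="soft_l1",f_scale=.002)
    return s.x, np.sqrt(np.mean(s.fun**2))
E
python3 - <<'E'
from h import *
im,d=vision.grab_frame("top")
P,u,v=cloud("top",d)
def box(x0,x1,y0,y1,z0,z1):
    return P[(P[:,0]>x0)&(P[:,0]<x1)&(P[:,1]>y0)&(P[:,1]<y1)&(P[:,2]>z0)&(P[:,2]<z1)]
k=box(.5,.63,.11,.24,.078,.1); print("knob",len(k),k.mean(0),np.ptp(k,axis=0),(k.min(0)+k.max(0))/2)
c=box(.49,.64,.1,.25,.05,.066); print("collar",len(c),(c.min(0)+c.max(0))/2,np.ptp(c,axis=0))
s=box(.48,.65,.09,.26,.022,.036); print("skirt",len(s),(s.min(0)+s.max(0))/2,np.ptp(s,axis=0),np.median(s[:,2]))
r=box(.45,.65,-.3,-.08,.064,.075); print("rim",len(r),(r.min(0)+r.max(0))/2,np.ptp(r,axis=0),circ(r,.0472),np.median(r[:,2]))
cv2.imwrite("pics/b.png",np.vstack([im[60:330,120:520]]))
E
```

```text
knob 51 [0.56620027 0.17532264 0.08612358] [0.01638599 0.01631377 0.00917261] [0.56679894 0.17507624 0.08501212]
collar 155 [0.56559799 0.17637536 0.05790445] [0.03779393 0.03846809 0.01372762]
skirt 1354 [0.56662443 0.17579644 0.02906544] [0.11484746 0.11502831 0.01380776] 0.03174794266683751
rim 277 [ 0.54750604 -0.19703033  0.06934905] [0.09631946 0.09830624 0.01067492] (array([ 0.5480862 , -0.19693665]), np.float64(0.0014264210470392702)) 0.06941724014845325
```

View pics/b.png

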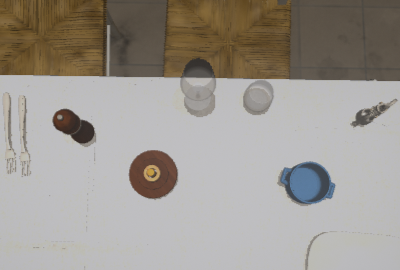

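View pics/a.png

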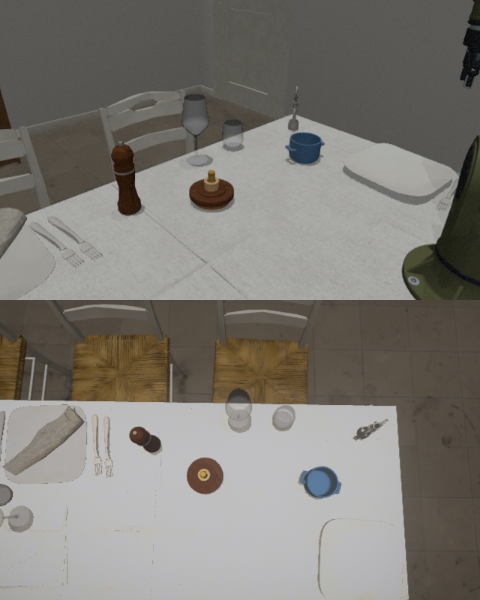

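```bash
cat >> h.py <<'E'
from scipy.spatial.transform import Rotation as Ro
Q=[0,1,0,0]
def wcloud():
    s=get_state(); im,d=vision.grab_frame("wrist"); ci=vision.camera_info("wrist"); K=np.array(ci["mtx"])
    v,u=np.nonzero(d>0); z=d[v,u]
    P=np.c_[(u-K[0,2])/K[0,0]*z,(v-K[1,2])/K[1,1]*z,z]; H=np.array(ci["hand_eye"])
    P=P@H[:3,:3].T+H[:3,3]
    w,x,y,zz=s["eef_rot"]
    return P@Ro.from_quat([x,y,zz,w]).as_matrix().T+s["tcp_pos"],im
def sel(P,c,r,z0,z1): return P[(np.hypot(*(P[:,:2]-c).T)<r)&(P[:,2]>z0)&(P[:,2]<z1)]
def mid(k): a=np.percentile(k,[1,99],axis=0); return a.mean(0).round(4),np.ptp(a,axis=0).round(4),len(k)
E
python3 - <<'E'
from h import *
print(np.round(vision.camera_info("wrist")["hand_eye"],3).tolist())
ctrl.movep([.53,-.197,.30],Q); print(get_state()["time"],get_state()["qpos"].round(2))
P,im=wcloud(); r=sel(P,[.548,-.197],.075,.064,.075)
print("rim",mid(r),circ(r,.0472),np.median(r[:,2]))
ctrl.movep([.55,.1755,.28],Q); print(get_state()["time"],get_state()["qpos"].round(2))
P,im2=wcloud(); k=sel(P,[.5665,.1755],.03,.078,.1); print("knob",mid(k),circ(k,.007))
s=sel(P,[.5665,.1755],.08,.022,.036);print("skirt",mid(s)); c=sel(P,[.5665,.1755],.04,.054,.064);print("collar",mid(c))
cv2.imwrite("pics/c.png",cv2.resize(np.vstack([im,im2]),(480,600)))
E
```

```text
[[-0.0, -0.959, -0.284, 0.071], [1.0, -0.001, 0.001, 0.0], [-0.001, -0.284, 0.959, -0.142], [0.0, 0.0, 0.0, 1.0]]
2.575 [ 0.52  0.37 -0.3   1.54  0.11  1.25 -1.37]
rim (array([ 0.5469, -0.2004,  0.0678]), array([0.0959, 0.0961, 0.0069]), 1360) (array([ 0.547141  , -0.20028244]), np.float64(0.0014397933235503453)) 0.06930554835786715
4.0167 [-0.08  0.41 -0.42  1.55  0.17  1.22 -2.1 ]
knob (array([0.5655, 0.1739, 0.083 ]), array([0.0164, 0.0171, 0.0083]), 294) (array([0.56571568, 0.17362991]), np.float64(0.002315868010277324))
skirt (array([0.5655, 0.1736, 0.0322]), array([0.1106, 0.1106, 0.0075]), 7268)
collar (array([0.5654, 0.1734, 0.0579]), array([0.0374, 0.0374, 0.007 ]), 792)
```

View pics/c.png

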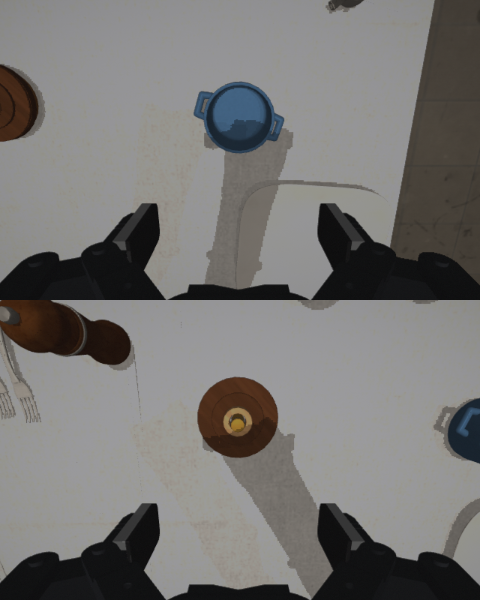

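Run:
```python
from h import *
def S(t): s=get_state(); print(t,round(s["time"],2),s["tcp_pos"].round(4),s["contact_force"].round(1),s["wrist_torque"].round(2),round(s["width"],4),s["gripper_force"])
ctrl.movel([.5656,.1737,.10]); S("above")
ctrl.movel([.5656,.1737,.063],max_speed=.06); S("down")
ctrl.close_gripper(60); S("shut")
ctrl.movel([.5656,.1737,.075],max_speed=.05); S("lift")
ctrl.movel([.5656,.1737,.150],max_speed=.1); ctrl.pause(.2); S("up")
im,_=vision.grab_frame("scene"); cv2.imwrite("pics/d.png",im[130:330,160:480])
```

```text
above 5.42 [0.5661 0.174  0.1009] [-0.  -0.2  0.5] [ 0.01  0.04 -0.01] 0.0857 0.0
down 6.19 [0.5657 0.1738 0.063 ] [ 0.1 -0.3  1.1] [ 0.02 -0.02 -0.03] 0.0855 0.0
shut 6.83 [0.5657 0.1743 0.0632] [-0.3  1.3  1.2] [0.31 0.07 0.02] 0.0162 58.51092875003815
lift 7.22 [0.5656 0.1733 0.075 ] [-0.4  1.  -6.8] [ 0.01 -0.04 -0.03] 0.0157 58.68885397911072
up 8.32 [0.5652 0.1736 0.1492] [ 0.5 -0.9 -6.7] [ 0.05 -0.01 -0.02] 0.0158 58.697152733802795
```

View pics/d.png

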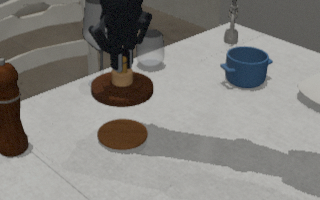

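Run:
```python
from h import *
def S(t): s=get_state(); print(t,round(s["time"],2),s["tcp_pos"].round(4),s["contact_force"].round(1),s["wrist_torque"].round(2),round(s["width"],4)); return s
x,y=.547,-.2003
ctrl.movel([x,y,.15],max_speed=.15); ctrl.pause(.2); S("over")
# measure held cover vs pot from the top camera
im,d=vision.grab_frame("top"); P,u,v=cloud("top",d)
ctrl.movel([x,y,.128],max_speed=.06); s=S("near"); f0=s["contact_force"][2]
for z in np.arange(.126,.1095,-.002):
    ctrl.movel([x,y,z],max_speed=.03); s=S("dn")
    if s["contact_force"][2]-f0>6: break
im,_=vision.grab_frame("scene"); cv2.imwrite("pics/e.png",im[100:300,300:520])
```

```text
over 11.22 [ 0.5471 -0.2     0.15  ] [-0.4 -0.4 -6.6] [ 0.01 -0.01 -0.01] 0.0161
near 11.79 [ 0.5468 -0.2002  0.1275] [ 0.5  0.2 -5.7] [ 0.03 -0.03  0.  ] 0.0158
dn 12.04 [ 0.5471 -0.2004  0.1261] [-0.6 -0.1 -6. ] [ 0.01 -0.02  0.  ] 0.0155
dn 12.29 [ 0.5469 -0.2003  0.124 ] [-0.7  0.5 -6.3] [-0.   -0.03 -0.02] 0.0162
dn 12.54 [ 0.5469 -0.2003  0.1218] [ 0.5 -0.6 -6.5] [ 0.02 -0.04  0.02] 0.0161
dn 12.79 [ 0.5469 -0.2003  0.1198] [ 0.3  0.1 -7.2] [ 0.03  0.01 -0.03] 0.0156
dn 13.04 [ 0.5469 -0.2003  0.1178] [-0.8 -1.2 -6.5] [ 0.    0.01 -0.03] 0.0161
dn 13.29 [ 0.5469 -0.2003  0.1158] [ 0.4 -0.  -6. ] [ 0.07  0.01 -0.01] 0.0159
dn 13.54 [ 0.5469 -0.2003  0.1138] [ 0.4  0.2 -5.1] [ 0.01 -0.03 -0.02] 0.0162
dn 13.79 [ 0.5472 -0.2001  0.1131] [-4.   1.9  6. ] [ 0.21  0.78 -0.03] 0.016
```

View pics/e.png

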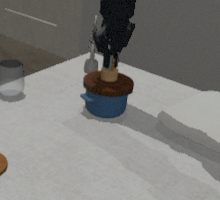

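Run:
```python
from h import *
def S(t): s=get_state(); print(t,round(s["time"],2),s["tcp_pos"].round(4),s["contact_force"].round(1),s["wrist_torque"].round(2),round(s["width"],4),s["gripper_force"]); return s
x,y=.547,-.2003
ctrl.ungrasp(); ctrl.pause(.5); S("open")
im,d=vision.grab_frame("top"); P,u,v=cloud("top",d); k=sel(P,[x,y],.075,.075,.086); print("cover",mid(k))
ctrl.movel([x,y,.085],max_speed=.05); S("down")
ctrl.close_gripper(40); ctrl.pause(.2); S("shut")
im,_=vision.grab_frame("scene"); cv2.imwrite("pics/f.png",cv2.resize(im[100:300,300:520],None,fx=2,fy=2))
```

```text
open 15.02 [ 0.547  -0.2003  0.112 ] [ 0.6  0.6 -0. ] [-0.02  0.02 -0.03] 0.0853 0.0
cover (array([ 0.5482, -0.1893,  0.0811]), array([0.1116, 0.0963, 0.0094]), 962)
down 15.76 [ 0.547  -0.2002  0.0849] [ 0.4  0.5 -0.1] [-0.02 -0.05  0.  ] 0.0856 0.0
shut 16.46 [ 0.5472 -0.2003  0.0853] [-1.2  0.7  5. ] [0.09 0.22 0.08] 0.0386 39.963414296507835
```

View pics/f.png

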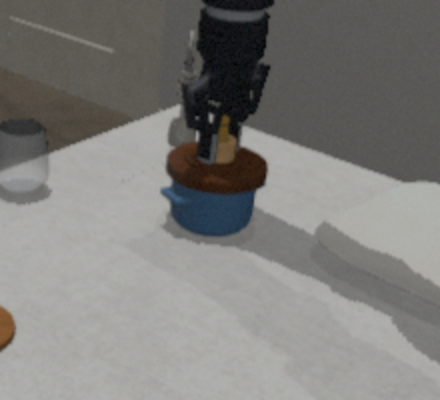

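Run:
```python
from h import *
def S(t): s=get_state(); print(t,round(s["time"],2),s["tcp_pos"].round(4),s["contact_force"].round(1),s["wrist_torque"].round(2),round(s["width"],4),s["gripper_force"]); return s
x,y=.547,-.2003
for z in (.088,.092,.10,.12,.15,.180):
    ctrl.movel([x,y,z],max_speed=.04); S("up")
ctrl.pause(.5); S("hold")
im,d=vision.grab_frame("scene"); cv2.imwrite("pics/g.png",cv2.resize(im[60:300,300:520],None,fx=2,fy=2))
P,u,v=cloud("scene",d)
m=models.masks_of("scene","cover"); 
for q in m[:1]:
    C,_,_=cloud("scene",d,q["mask"]); print("cover",q["p"],mid(C))
for n in("pot","lid"):
    m=models.masks_of("scene",n)
    for q in m[:1]:
        C,_,_=cloud("scene",d,q["mask"]); print(n,q["p"],mid(C))
```

```text
up 16.76 [ 0.5467 -0.2003  0.0877] [ 0.1  0.3 -2.9] [-0.04  0.02  0.01] 0.0386 40.44796301051974
up 17.01 [ 0.5471 -0.2003  0.0921] [ 0.5 -0.2 -2.3] [-0.02 -0.02  0.01] 0.0383 40.469124522060156
up 17.36 [ 0.5473 -0.2004  0.1004] [-0.1 -0.  -2.9] [0.02 0.01 0.02] 0.0381 40.4701060988009
up 18.01 [ 0.547  -0.2003  0.1201] [-0.5 -0.3 -2. ] [-0.    0.01  0.  ] 0.0383 40.47442691400647
up 18.91 [ 0.5468 -0.2003  0.1498] [-0.5 -0.5 -2.7] [-0.03  0.05  0.02] 0.0382 40.4733376018703
up 19.81 [ 0.5468 -0.2003  0.1798] [ 1.2 -0.9 -3.1] [ 0.01 -0.    0.02] 0.038 40.47381794080138
hold 20.31 [ 0.547  -0.2003  0.18  ] [ 0.   0.4 -2.6] [0.01 0.05 0.01] 0.0383 40.47376284375787
cover 0.63 (array([ 1.0183, -0.9715, -0.1937]), array([1.0582, 1.6617, 0.7926]), 1073)
pot 0.79 (array([ 0.5408, -0.1928,  0.0343]), array([0.0853, 0.1142, 0.0696]), 1079)
lid 0.83 (array([ 0.5938, -0.2727,  0.0663]), array([0.1875, 0.245 , 0.1349]), 788)
```

View pics/g.png

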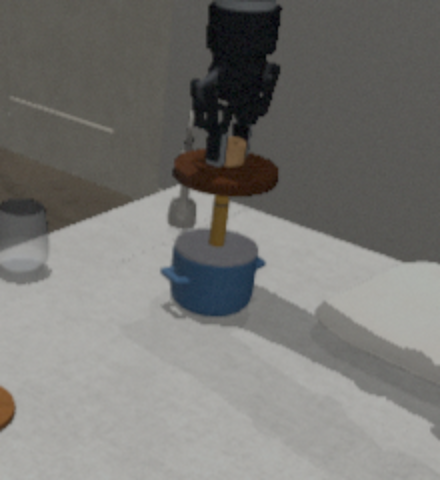

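The picture shows the cover held level at (226,170). The lid is home in the pot, with its flange at (215,248). The pot is upright and the cover's lower edge is about 25 mm above the knob tip.

```bash
python3 -c "
from h import *
print(ticket.close_job())"
```

```text
the job is handed in; nothing more can be done
None
```

The job is handed in at about 20 s of the 46 s allowed (no verdict came back): the lid is home in the pot, and the gripper holds the cover level with its lower edge about 25 mm above the knob tip.

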